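# Ready a grinder-polisher for wet grinding and start it

### The arm

A 6-joint arm with a two-finger parallel gripper is mounted at the origin on a cart in front of the work surface, level with it; the furniture and walls round the work are solid. World frame = base frame: x ahead of the robot, y to its left, z up, the work surface at z = 0. Lengths are in m, angles in rad, forces in N, time in s.
With the tool pointing down it reaches from about 0.225 to 0.875 m from the base axis. Payload 3.4 kg.
Tool frame: the origin (TCP) lies on the centre line of the jaws, within the pads' length; the fingertips stand 17 mm ahead of it and the grasp point (between the pads) lies 2 mm behind it; z points along the fingers, y is the line along which they close (so a half turn about z gives the same grasp; the last joint's range is limited). The gripper opens to 85 mm and grips with 20 to 120 N. Pads are 22 mm wide; open, the fingers measure 114 mm over their backs; the gripper's body (76 mm by 85 mm) begins 54 mm behind the grasp point. The pads swing forward as they close: fully open they stand 13 mm farther back than shut.
Start: joints at [-1.308, 0.276, 1.505, -0, 1.361, -0.121], TCP at [0.215, -0.533, 0.216] pointing down, gripper open.
Joint ranges: [-2.89, 2.89], [-0.75, 2.08], [0.22, 2.7], [-1.18, 4.32], [0.11, 2.71], [-2.7, 2.7]. Speed limits (rad/s): [2.57, 2.57, 3.14, 3.14, 3.14, 3.14].

### API

Orientations are given as a unit quaternion [w, x, y, z].
In Python, from rig import manip gives the robot as it stands.
- The arm moves only by the tool move_arm, never from a script. Its argument "steps" is one flat list of numbers, 7 for each row, row after row: the turn, a rotation vector about the world's x, y, z normalised to -1 to 1, where 1 is 360 degrees, then the shift along the world's x, y, z normalised to -1 to 1, where 1 is 1 m, then the opening, from -1 (shut) to 1 (fully open). A call has exactly 10 rows; each row is the pose to reach, as a shift and turn from the pose commanded when the call began, turning the shorter way round; what a row does not reach only later rows make up. A row lasts 1/10 s, in which the tool goes at most 50 mm and 8.59 degrees, less where a joint would pass 70% of its speed; a pose out of reach is approached as far as the arm can. A call with a number of a shift or a turn outside -1 to 1 is refused whole. A call with a gripper value outside its range is refused whole. The fingers move at their own pace and stop on an object; "squeeze" is the grip in N (left out, the last holds). Time passes only in rows, so rows that repeat a pose let the fingers close, or fill a call up. It gives the time, the measured TCP pose, the force, the opening and the grip force at its end, in the units of the state.
- manip.get_state(): the state, without advancing time (a new reading comes with each control period).
- manip.get_image(name): name is "scene" or "top" or "wrist"; returns a dict with "pixels" (420x560x3 uint8, blue, green, red), "fx", "fy", "cx", "cy" (pixels), "R" (3x3) and "t" (3): a world point X has camera coordinates R X + t. Camera axes: x right, y down, z forward; pixel columns grow to the right and rows downward; lengths in m; the calibration is good to about 2 mm. A picture is of the moment at which its call begins. There is no depth.
- manip.sign_off(): hands the job in; it is judged then, once.
The state is a dict: "clock": time; "qpos": joint angles; "qd": joint speeds; "effort": joint torques, N m; "position": TCP position; "ee_rot": TCP orientation; "contact_force": force on the tool from outside, world axes, zero at the start; "moment": the same for the moment, N m; "width": finger opening in m; "gripper_force": force on a finger pad.
Only numpy, scipy, OpenCV 4.12 (cv2) and the standard library are available. Lean on these libraries where they do the work, as an engineer would, in place of code of your own. Each camera call takes 0.05 s, during which the arm holds its last target. There are 200 camera calls.

### The job

Get the bench polisher going for wet grinding, using fingertips only: push the swivelling steel water spout round from the right until its outlet is over the middle of the disc and leave it there, then press the blue button (water), the white button (high speed) and the green button (start), in that order, each gently and fully in so that it stays in. Grip nothing, do not press the red stop button, and leave everything else on the bench alone.

Things in the scene. Friction and masses are not known exactly. Their poses are not given: they have to be found in the camera images.
- polisher: Compact light-grey grinder-polisher, fixed, 250 mm wide. Origin on the worktop under the disc axis; -x to its front (console), +y to its left, z up. Round bowl: outer radius 120 mm, rim at z = 0.127. Dark console sloping from z = 0.083 at x = -0.223 up to 0.117 at x = -0.129; buttons in a row, left to right: blue, white, green, red. Nothing on it may be struck or pressed with 40 N or more.
- disc_centre (a point): Centre of the dark abrasive disc (radius 90 mm) in the bowl, 113 mm above the worktop; marked by a small steel dot.
- spout_pivot (a point): Point on the vertical swivel axis of the spout, at the height of the middle line of its level pipe (175 mm above the worktop); at x = -0.100, y = -0.105 in the polisher's frame (right, behind the console), 145 mm from the disc axis. The upright here is 12 mm thick, 21 mm at the foot; its top is 181 mm above the worktop.
- spout_mid (a point): Point on the middle line of the spout's level pipe, 90 mm from the swivel axis, 175 mm above the worktop. The pipe is round, 12 mm thick, and runs level from the swivel axis out to the outlet.
- spout_outlet (a point): Mouth of the spout: the down-turned outer end of the pipe, 145 mm from the swivel axis, 17 mm thick, mouth 144 mm above the worktop. It is to be within 30 mm (seen from above) of disc_centre.
- spout (a joint): Swivel of the spout, rad; grows counterclockwise seen from above. At 0 the pipe points 1.309 rad clockwise from the polisher's +x, out to its right; at 2.119 the outlet is over the disc centre. It turns on to 2.6: no stop at the right place. Friction 0.13 N m (1.5 N at spout_mid), no spring: stays where it is left. 15 N or more from the fingers counts as forced or gripped.
- water_cap (a point): Middle of the top face of the blue latching push button (water on): round cap 27 mm dia that stands 11 mm proud of the sloping console, 4 mm when fully in. In the polisher's frame it lies at x = -0.191, y = 0.085. The console faces up and 0.35 rad towards the front (-x of the polisher); the cap slides in square to it.
- water_button (a joint): Travel of the blue button, m: 0 out, 0.007 fully in. It resists with about 3 N, has no spring and stays where it is left; counts as fully in above 0.005.
- speed_cap (a point): Middle of the top face of the white latching push button (high speed): round cap 27 mm dia that stands 11 mm proud of the sloping console, 4 mm when fully in. In the polisher's frame it lies at x = -0.191, y = 0.04. The console faces up and 0.35 rad towards the front (-x of the polisher); the cap slides in square to it.
- speed_button (a joint): Travel of the white button, m: 0 out, 0.007 fully in. It resists with about 3 N, has no spring and stays where it is left; counts as fully in above 0.005.
- start_cap (a point): Middle of the top face of the green latching push button (start): round cap 27 mm dia that stands 11 mm proud of the sloping console, 4 mm when fully in. In the polisher's frame it lies at x = -0.191, y = -0.005. The console faces up and 0.35 rad towards the front (-x of the polisher); the cap slides in square to it.
- start_button (a joint): Travel of the green button, m: 0 out, 0.007 fully in. It resists with about 3 N, has no spring and stays where it is left; counts as fully in above 0.005.
- stop_cap (a point): Middle of the top of the red mushroom stop button, 34 mm dia, 21 mm proud of the console, on a yellow ring, right of the green button (at y = -0.062 in the polisher's frame). Not to be pressed.
- stop_button (a joint): Travel of the red stop button, m: 0 out, 0.006 in; springs back. Must stay below 0.002.
- specimen_small: Dark green cylindrical metallographic mount, 25 mm dia, 17 mm high, standing on the small flat ledge (100 mm above the worktop) at the polisher's left, between console and bowl; not to be disturbed. Origin at the middle of its underside.
- specimen_red: Red cylindrical mount, 30 mm dia, 18 mm high, on the worktop to the left of the polisher; not to be disturbed. Origin at the middle of its underside.
- specimen_black: Black cylindrical mount, 30 mm dia, 18 mm high, on the worktop to the left of the polisher; not to be disturbed. Origin at the middle of its underside.
- coolant_bottle: Blue plastic bottle with black cap, 68 mm dia, 175 mm high, left of the polisher; not to be disturbed. Origin at the middle of its underside.
- polish_timer: Small white timer, 60 x 65 x 26 mm, lying on the worktop to the right of the polisher; not to be disturbed. Origin at the middle of its underside.
- paper_roll: Roll of beige masking tape, 90 mm dia, 24 mm high, lying to the right of the polisher; not to be disturbed. Origin at the middle of its underside.
- brush: Flat brush with wooden handle, 41 x 192 x 15 mm, lying to the right of the polisher; not to be disturbed. Origin at the middle of its underside.

How it is judged:
On the way, in this order (a step that is already met when the one before it is completed fails the run):
1. the spout's outlet is over the middle of the disc (horizontal distance between spout_outlet and disc_centre below 0.03 m), for 0.2 s.
2. the blue button is fully in (value of joint water_button above 0.005 m), for 0.1 s.
3. the white button is fully in (value of joint speed_button above 0.005 m), for 0.1 s.
4. the green button is fully in (value of joint start_button above 0.005 m), for 0.1 s.
At the end, for the whole second after the job is handed in: Seen from above the spout's outlet is at rest within 30 mm of the disc's centre, the blue, white and green buttons are in by more than 5 of their 7 mm, the red one is out, and every other thing stands where it stood (within 12 mm) (horizontal distance between spout_outlet and disc_centre below 0.03 m and value of joint each of water_button, speed_button, start_button above 0.005 m and value of joint stop_button below 0.002 m and angular speed of spout below 0.1 rad/s and distance of each of specimen_small, specimen_red, specimen_black, coolant_bottle, polish_timer, paper_roll, brush from where it was at the start of the episode below 0.012 m); the robot touches nothing.
It fails at once if a button pushed (over 3 mm) out of turn: blue while the outlet is not over the middle of the disc, white before blue is fully in, or green before white is fully in ((value of joint water_button above 0.003 m and not (horizontal distance between spout_outlet and disc_centre below 0.03 m)) or (value of joint speed_button above 0.003 m and value of joint water_button below 0.005 m) or (value of joint start_button above 0.003 m and value of joint speed_button below 0.005 m)).
It fails at once if the red stop button pressed (over 2 mm) (value of joint stop_button above 0.002 m).
It fails at once if the spout gripped or forced (15 N or more from the fingers) (contact force between the fingers and spout above 15 N).
It fails at once if the polisher or a button struck or pressed hard (40 N or more) (contact force between any of the arm, the fingers and polisher above 40 N).
It fails at once if another thing on the bench moved by more than 12 mm or knocked over (distance of any of specimen_small, specimen_red, specimen_black, coolant_bottle, polish_timer, paper_roll, brush from where it was at the start of the episode above 0.012 m or angle between any of specimen_small, specimen_red, specimen_black, coolant_bottle, polish_timer, paper_roll, brush's own z axis and vertical above 0.3 rad).
It also fails if it takes over 51 s, if anything falls off the work surface, if the arm or the gripper's body presses on something with over 40 N, if the wrist force passes 120 N, or if a joint passes its speed limit or range.

## Working session

There is one attempt and no reset: what is moved stays moved. The work goes in short steps, Python scripts to look and compute and a tool call to move; the robot and the scene stay as the last step left them, time stands still between calls to the robot, and variables do not carry over. Pictures are saved under pics/ and viewed, at most 10 in all, crops included, and the job is handed in when it is done.

Besides the shell and the picture viewer there is one more tool, called as name(argument=value, ...), one argument or row to a line, values as JSON. move_arm: Moves the arm, as the interface text tells. Scaled input: -1 to 1 covers 1 m each way for a shift and 360 degrees each way for a turn. Its arguments: {"type":"object","properties":{"steps":{"type":"array"},"squeeze":{"type":"number"}},"required":["steps"]}

```bash
mkdir -p pics; python3 - <<'E'
from rig import manip
import cv2,pickle
d={}
for n in("scene","top"):
    d[n]=manip.get_image(n); cv2.imwrite(f"pics/{n}0.png",d[n]["pixels"])
    print(n,{k:v for k,v in d[n].items() if k!="pixels"})
pickle.dump(d,open("im0.pkl","wb"))
print(manip.get_state())
E
```

```text
scene {'fx': 469.3811170461505, 'fy': 469.3811170461505, 'cx': 285.6263184691278, 'cy': 208.13428863400287, 'R': array([[-0.88313584, -0.46875677,  0.01838948],
       [-0.33514681,  0.60301591, -0.72391189],
       [ 0.32824945, -0.64547571, -0.6896473 ]]), 't': array([0.34527301, 0.39472146, 0.84257016])}
top {'fx': 526.3629327717796, 'fy': 526.3629327717796, 'cx': 280.4421245360616, 'cy': 210.29425016292845, 'R': array([[ 0.01362309, -0.99984851, -0.01083375],
       [-0.99807374, -0.01294148, -0.06067391],
       [ 0.06052451,  0.01163945, -0.99809885]]), 't': array([-0.24915917,  0.50965943,  1.23548665])}
{'clock': 0.1, 'qpos': array([-1.30797193e+00,  2.76548588e-01,  1.50598771e+00,  5.94941619e-06,
        1.36069550e+00, -1.20978806e-01]), 'qd': array([-0.00072499, -0.00173885, -0.00497198, -0.00066193,  0.00047213,
        0.00067923]), 'effort': array([ 9.48613488e-04, -4.17703342e+01, -2.46406174e+01,  1.32985060e-04,
        5.81589702e-03,  2.42591014e-06]), 'position': array([ 0.21519063, -0.53269433,  0.21492413]), 'ee_rot': array([-8.17719922e-04,  9.81643114e-01,  1.90725259e-01, -5.51763033e-05]), 'contact_force': array([ 0.26007355, -0.12213369, -0.42555083]), 'moment': array([-0.01699   , -0.00211968,  0.02407179]), 'gripper_force': 0.0, 'width': 0.0851823324210117}
```

View pics/top0.png

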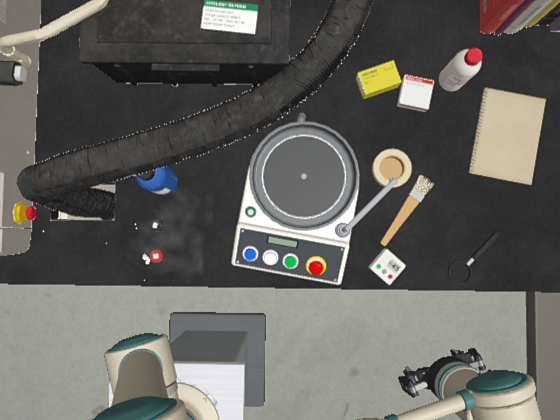

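View pics/scene0.png

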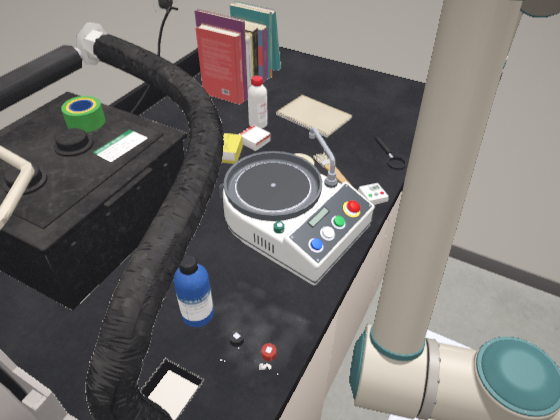

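The top view shows the disc dot at (304,176), the caps at blue (250,254), white (270,257), green (290,261) and red (316,267), the pivot at (343,230) and the outlet near (393,183). In the scene view the dot is at (273,185), blue (317,244), green (340,222) and the outlet about (313,132). I'll fit the polisher pose from these.

```bash
cat > h.py <<'E'
import numpy as np
def proj(c,X):
    p=np.asarray(X)@c["R"].T+c["t"]; return np.stack([c["fx"]*p[...,0]/p[...,2]+c["cx"],c["fy"]*p[...,1]/p[...,2]+c["cy"]],-1)
def W(p,X):
    c,s=np.cos(p[2]),np.sin(p[2]); X=np.asarray(X,float)
    return X@np.array([[c,s,0],[-s,c,0],[0,0,1]])+[p[0],p[1],0]
zc=.083+.036*np.tan(.35)+.011*np.cos(.35)
P=dict(disc=(0,0,.113),blue=(-.191,.085,zc),white=(-.191,.04,zc),green=(-.191,-.005,zc),piv=(-.1,-.105,.181))
E
python3 - <<'E'
from h import *
import pickle,cv2
from scipy.optimize import least_squares
d=pickle.load(open("im0.pkl","rb"))
def refine(n,u,v,col,r=12):
    im=d[n]["pixels"].astype(int); v0,u0=v-r,u-r; s=im[v0:v+r+1,u0:u+r+1]
    b,g,rr=s[...,0],s[...,1],s[...,2]
    m={"blue":b-np.maximum(g,rr)*1.3>20,"green":g-np.maximum(b,rr)*1.3>15,"white":np.minimum(np.minimum(b,g),rr)>150}[col]
    k,l,st,ce=cv2.connectedComponentsWithStats(m.astype(np.uint8)); i=1+np.argmax(st[1:,4]); print(n,col,ce[i]+[u0,v0],st[i]); return ce[i]+[u0,v0]
obs=[("top","disc",(304,176)),("scene","disc",(273,185)),("top","piv",(343,229))]
for c,t,s in(("blue",(250,254),(317,244)),("white",(270,257),(328,233)),("green",(290,261),(340,222))):
    obs+=[("top",c,refine("top",*t,c,10)),("scene",c,refine("scene",*s,c,9))]
f=lambda p:np.concatenate([proj(d[n],W(p,P[k]))-o for n,k,o in obs])
r=least_squares(f,[.5,-.25,0],loss="soft_l1"); p=r.x; print(p); print([(o[0],o[1],e.round(1)) for o,e in zip(obs,f(p).reshape(-1,2))])
np.save("pose.npy",p)
for k in P: print(k,W(p,P[k]).round(4))
for a in (0,.3,.6,2.119):
    th=a-1.309; q=W(p,[-.1+.145*np.cos(th),-.105+.145*np.sin(th),.175]); print(a,q.round(3),proj(d["top"],q).round(),proj(d["scene"],q).round())
a=cv2.resize(d["top"]["pixels"][110:300,220:440],None,fx=3.4,fy=3.1);cv2.imwrite("pics/c1.png",a)
E
```

```text
top blue [249.71153846 254.13461538] [  5   5  11  12 104]
scene blue [316.35514019 243.61682243] [  3   3  12  12 107]
top white [269.94329897 256.96391753] [  2   3  16  15 194]
scene white [327.14835165 232.85164835] [  1   2  15  15 182]
top green [290.         261.71153846] [  5   5  11  12 104]
scene green [338.89534884 220.68604651] [ 3  3 11 10 86]
[ 0.58349447 -0.29239667 -0.18028916]
[('top', 'disc', array([-0.8, -0.3])), ('scene', 'disc', array([-0., -1.])), ('top', 'piv', array([ 2.3, -0.1])), ('top', 'blue', array([-1.4, -0.2])), ('scene', 'blue', array([-0.2, -1. ])), ('top', 'white', array([-1.4,  0.9])), ('scene', 'white', array([ 0.8, -1.9])), ('top', 'green', array([-1.3,  0.2])), ('scene', 'green', array([ 0.3, -0.8]))]
disc [ 0.5835 -0.2924  0.113 ]
blue [ 0.4108 -0.1745  0.1065]
white [ 0.4028 -0.2188  0.1065]
green [ 0.3947 -0.2631  0.1065]
piv [ 0.4663 -0.3778  0.181 ]
0 [ 0.478 -0.522  0.175] [415. 224.] [352. 128.]
0.3 [ 0.52  -0.512  0.175] [410. 204.] [335. 126.]
0.6 [ 0.558 -0.49   0.175] [400. 186.] [319. 126.]
2.119 [ 0.583 -0.292  0.175] [304. 172.] [273. 164.]
```

View pics/c1.png

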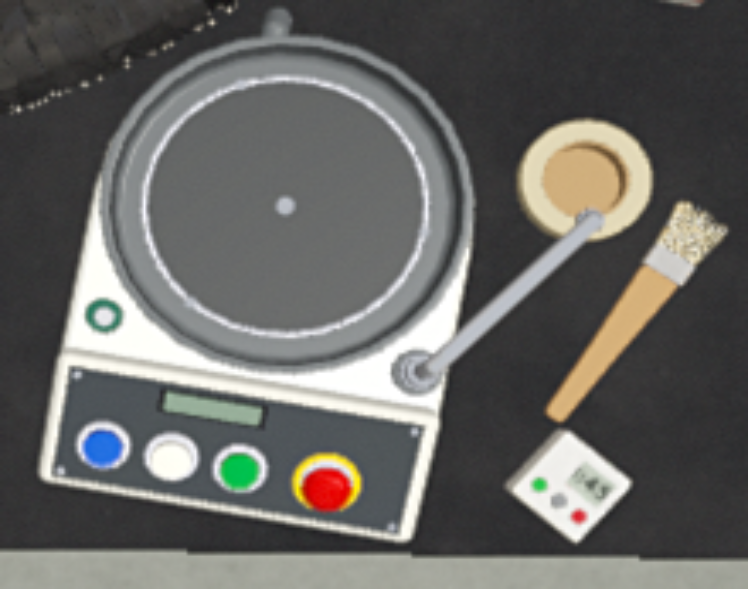

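move_arm(
  steps=[0,0,0.008,0.035,0.008,0,-1,0,0,0.016,0.07,0.016,0,-1,0,0,0.024,0.105,0.024,0,-1,0,0,0.032,0.14,0.032,0,-1,0,0,0.04,0.175,0.04,0,-1,0,0,0.048,0.21,0.048,0,-1,0,0,0.056,0.245,0.056,0,-1,0,0,0.0637,0.281,0.065,0,-1,0,0,0.0637,0.281,0.065,-0.02,-1,0,0,0.0637,0.281,0.065,-0.042,-1],
  squeeze=20,
)

```text
clock: 1.1
position: [0.498, -0.4678, 0.1732]
ee_rot: [0.001, 0.924, 0.383, 0.0]
contact_force: [0.2, 0.6, 0.2]
width: 0.0001
gripper_force: 0.0
```

```bash
python3 - <<'E'
from h import *
from rig import manip
import cv2
s=manip.get_state(); print({k:np.round(s[k],4) for k in("clock","qpos","position","ee_rot","contact_force","width")})
p=np.load("pose.npy")
ims=[manip.get_image(n) for n in("top","scene")]
a=cv2.resize(ims[0]["pixels"][150:290,260:460],(560,392));b=cv2.resize(ims[1]["pixels"][90:230,200:400],(560,392))
cv2.imwrite("pics/c2.png",cv2.resize(np.vstack([a,b]),(420,588)))
# arc plan: tool centre, offset d from pipe line, r along pipe
piv=W(p,P["piv"]); 
for a in (.7,.9,1.1,1.3,1.5,1.7,1.9,2.119):
    th=a-1.309+p[2]; e=np.array([np.cos(th),np.sin(th)]); n=np.array([-e[1],e[0]])
    print(a,(piv[:2]+.085*e-.017*n).round(3),"yaw",round(th+np.pi/2,3))
E
```

```text
{'clock': np.float64(1.1), 'qpos': array([-8.5580e-01,  4.6110e-01,  1.3211e+00, -1.0000e-04,  1.3581e+00,
       -7.1400e-02]), 'position': array([ 0.498 , -0.4678,  0.1732]), 'ee_rot': array([6.000e-04, 9.237e-01, 3.831e-01, 2.000e-04]), 'contact_force': array([0.1728, 0.555 , 0.2006]), 'width': np.float64(0.0001)}
0.7 [ 0.514 -0.45 ] yaw 0.782
0.9 [ 0.528 -0.439] yaw 0.982
1.1 [ 0.538 -0.426] yaw 1.182
1.3 [ 0.547 -0.41 ] yaw 1.382
1.5 [ 0.551 -0.394] yaw 1.582
1.7 [ 0.553 -0.377] yaw 1.782
1.9 [ 0.551 -0.359] yaw 1.982
2.119 [ 0.545 -0.341] yaw 2.201
```

View pics/c2.png

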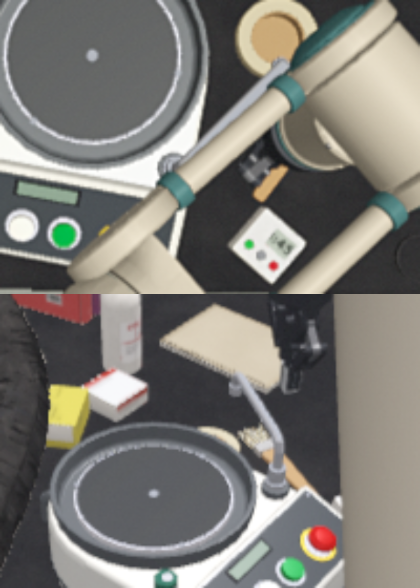

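move_arm(
  steps=[0,0,0,0.009,0.009,0,-1,0,0,0,0.014,0.014,0,-1,0,0,0,0.018,0.018,0,-1,0,0,0.008,0.0218,0.0207,0,-1,0,0,0.016,0.0254,0.0235,0,-1,0,0,0.024,0.0288,0.0262,0,-1,0,0,0.032,0.032,0.029,0,-1,0,0,0.04,0.0348,0.032,0,-1,0,0,0.048,0.0374,0.0352,0,-1,0,0,0.056,0.0398,0.0386,0,-1],
)

```text
clock: 2.2
position: [0.5368, -0.4295, 0.1749]
ee_rot: [0.001, 0.842, 0.539, 0.0]
contact_force: [1.0, 1.0, 0.8]
width: 0.0
gripper_force: 0.0
```

move_arm(
  steps=[0,0,0.008,0.0022,0.0034,0,-1,0,0,0.016,0.0047,0.0074,0,-1,0,0,0.024,0.0072,0.0114,0,-1,0,0,0.032,0.0092,0.0154,0,-1,0,0,0.04,0.0112,0.0194,0,-1,0,0,0.048,0.0126,0.0234,0,-1,0,0,0.056,0.0138,0.0274,0,-1,0,0,0.064,0.0147,0.0314,0,-1,0,0,0.072,0.0154,0.0354,0,-1,0,0,0.08,0.0162,0.0396,0,-1],
)

```text
clock: 3.2
position: [0.5529, -0.3898, 0.1749]
ee_rot: [0.001, 0.682, 0.731, 0.0]
contact_force: [0.3, 0.0, 0.9]
width: -0.0004
gripper_force: 0.0
```

```bash
python3 - <<'E'
from rig import manip
import cv2,numpy as np
a=manip.get_image("top")["pixels"][110:300,240:440];b=manip.get_image("scene")["pixels"][90:280,200:400]
cv2.imwrite("pics/c3.png",cv2.resize(np.hstack([a,b]),None,fx=2,fy=2)); print(manip.get_state()["qpos"])
E
```

```text
[-7.16666943e-01  4.49481371e-01  1.33655512e+00  3.73212817e-04
  1.35388735e+00 -7.85092817e-01]
```

View pics/c3.png

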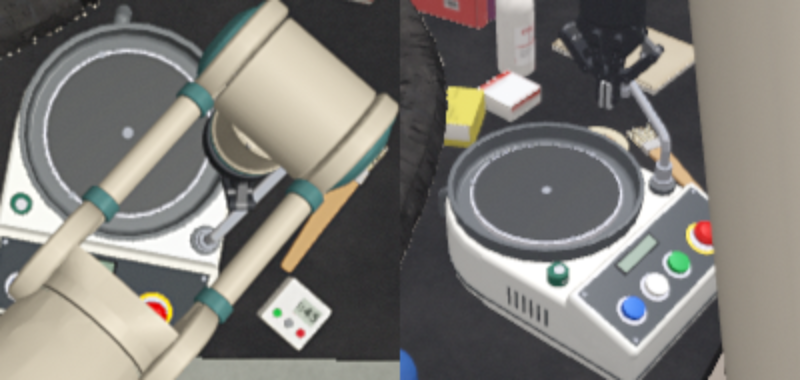

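```bash
python3 - <<'E'
from h import *
from rig import manip
c={n:manip.get_image(n) for n in("top","scene")}
p=np.load("pose.npy")
for n in c:
  print(n,"tool",[(z,proj(c[n],[.553,-.39,z]).round(1)) for z in(.14,.157,.175,.2)])
  for a in(.7,.8,.9,1.,1.5):
    th=a-1.309; print(a,[proj(c[n],W(p,[-.1+r*np.cos(th),-.105+r*np.sin(th),.175])).round(1) for r in(0,.09,.145)])
E
```

```text
top tool [(0.14, array([349.1, 188.9])), (0.157, array([350.1, 188.1])), (0.175, array([351.2, 187.2])), (0.2, array([352.7, 185.9]))]
0.7 [array([345., 229.]), array([376.1, 198.7]), array([395.1, 180.3])]
0.8 [array([345., 229.]), array([372.9, 195.8]), array([389.9, 175.6])]
0.9 [array([345., 229.]), array([369.4, 193.1]), array([384.3, 171.3])]
1.0 [array([345., 229.]), array([365.7, 190.9]), array([378.3, 167.7])]
1.5 [array([345., 229.]), array([344.8, 185.5]), array([344.7, 159.2])]
scene tool [(0.14, array([302.5, 157.5])), (0.157, array([302.8, 152.1])), (0.175, array([303.1, 146.2])), (0.2, array([303.5, 137.8]))]
0.7 [array([333.4, 159.5]), array([320.5, 138.3]), array([313.3, 126.4])]
0.8 [array([333.4, 159.5]), array([317.2, 138.9]), array([308.1, 127.3])]
0.9 [array([333.4, 159.5]), array([314. , 139.8]), array([303.1, 128.6])]
1.0 [array([333.4, 159.5]), array([311. , 140.8]), array([298.4, 130.2])]
1.5 [array([333.4, 159.5]), array([299.5, 148.6]), array([279.6, 142.2])]
```

The top and scene crops suggest the spout has not moved: the pipe still runs from (207,238) to about (275,178), and the fingertips, at scene crop (605,105), are already left of it. They may have passed over the pipe, so I'm zooming in to check.

```bash
python3 - <<'E'
from h import *
from rig import manip
import cv2
c=manip.get_image("scene"); w=manip.get_image("wrist")
im=c["pixels"][80:200,250:370]; im=cv2.resize(im,None,fx=4,fy=4,interpolation=cv2.INTER_CUBIC)
s=manip.get_state()["position"];print(s)
for z in(.158,.175,.2):
  q=(proj(c,[s[0],s[1],z])-[250,80])*4; cv2.drawMarker(im,tuple(int(v) for v in q),(0,0,255),0,10,1)
cv2.imwrite("pics/c4.png",np.hstack([im,cv2.resize(w["pixels"],(320,240))]) if 0 else np.hstack([im,np.vstack([cv2.resize(w["pixels"],(320,240))]*2)]))
E
```

```text
[ 0.55248108 -0.3902572   0.17417818]
```

View pics/c4.png

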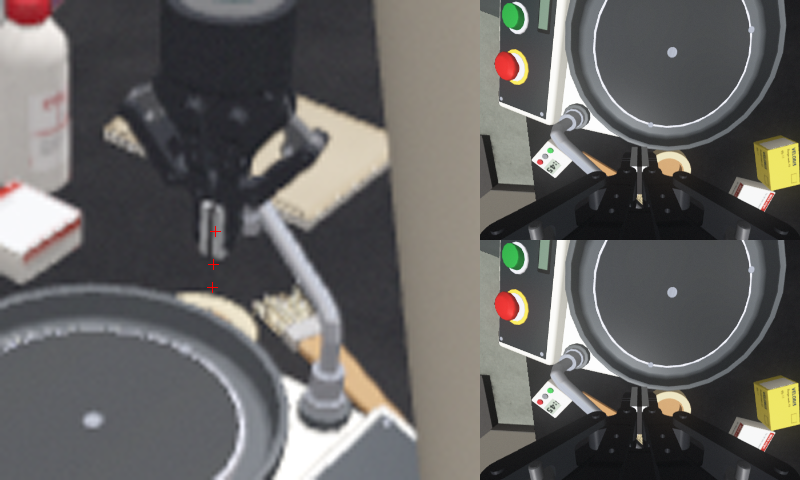

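The zoom shows the spout unmoved, with its outlet at (258,215). The tips at (212,255) are well above the marker where I expected them, so they passed over the pipe. I'll locate the tip from the wrist and scene cameras.

```bash
python3 - <<'E'
from h import *
from rig import manip
c=manip.get_image("scene"); w=manip.get_image("wrist"); s=manip.get_state()
def ray(c,u,v):
    d=c["R"].T@[(u-c["cx"])/c["fx"],(v-c["cy"])/c["fy"],1]; return -c["R"].T@c["t"],d/np.linalg.norm(d)
A=[ray(w,276.5,262),ray(c,303,143.5)]
M=sum(np.eye(3)-np.outer(d,d) for o,d in A); b=sum((np.eye(3)-np.outer(d,d))@o for o,d in A)
X=np.linalg.solve(M,b); print("tip",X,[np.linalg.norm(np.cross(X-o,d)) for o,d in A]); print(s["position"],A[0][0])
p=np.load("pose.npy")
print("wrist preds",proj(w,W(p,[P[k] for k in P])),[(z,proj(w,[*s["position"][:2],z])) for z in(.14,.157,.175,.19)])
# wrist pixels seen: disc dot (672,52), green (513,17) -> 
print([( (672-480)*1.75,52*1.75),((513-480)*1.75,17*1.75)])
E
```

```text
tip [ 0.55203829 -0.38794593  0.18484261] [np.float64(0.0005705287649744266), np.float64(0.0005705287649743688)]
[ 0.55231539 -0.39025248  0.17389034] [ 0.54809163 -0.32127639  0.3323871 ]
wrist preds [[ 334.31334838   87.74948422]
 [  54.64343433 -156.24893861]
 [  51.23631683  -62.77337338]
 [  48.24939519   19.17395875]
 [ 115.09495765  230.37939864]] [(0.14, array([277.80584929, 236.66814111])), (0.157, array([277.75354929, 246.02421046])), (0.175, array([277.68725409, 257.88391461])), (0.19, array([277.62078955, 269.77391368]))]
[(336.0, 91.0), (57.75, 29.75)]
```

Both cameras put the shut tip at about z = 0.184, which is about 10 mm above the reported TCP, so it did clear the pipe. I'll lift, go back to the right of the pipe and lower further.

move_arm(
  steps=[0,0,0,0,0,0.025,-1,0,0,-0.02,-0.008,-0.012,0.025,-1,0,0,-0.04,-0.016,-0.024,0.025,-1,0,0,-0.06,-0.026,-0.036,0.025,-1,0,0,-0.08,-0.036,-0.05,0.025,-1,0,0,-0.1,-0.046,-0.064,0.025,-1,0,0,-0.12,-0.056,-0.078,0.025,-1,0,0,-0.136,-0.056,-0.078,0.01,-1,0,0,-0.136,-0.056,-0.078,-0.01,-1,0,0,-0.136,-0.056,-0.078,-0.026,-1],
)

```text
clock: 4.6
position: [0.4958, -0.4683, 0.1468]
ee_rot: [-0.0, 0.924, 0.382, -0.0]
contact_force: [0.5, -0.4, -0.3]
width: 0.0001
gripper_force: 0.0
```

```bash
python3 - <<'E'
from h import *
from rig import manip
import cv2
c=manip.get_image("scene"); w=manip.get_image("wrist")
im=c["pixels"][80:200,250:370]; im=cv2.resize(im,None,fx=4,fy=4,interpolation=cv2.INTER_CUBIC)
s=manip.get_state();print(s["position"],s["contact_force"],s["ee_rot"])
for z in(.13,.155,.175):
  q=(proj(c,[s["position"][0],s["position"][1],z])-[250,80])*4; cv2.drawMarker(im,tuple(int(v) for v in q),(0,0,255),0,10,1)
cv2.imwrite("pics/c5.png",np.hstack([im,np.vstack([cv2.resize(w["pixels"],(320,240)),cv2.resize(w["pixels"][180:330,180:380],(320,240))])]))
E
```

```text
[ 0.49492276 -0.46689269  0.14494414] [-0.08514811  0.53632356 -0.38866723] [-2.58925303e-03  9.24275325e-01  3.81716720e-01 -8.74821188e-04]
```

View pics/c5.png

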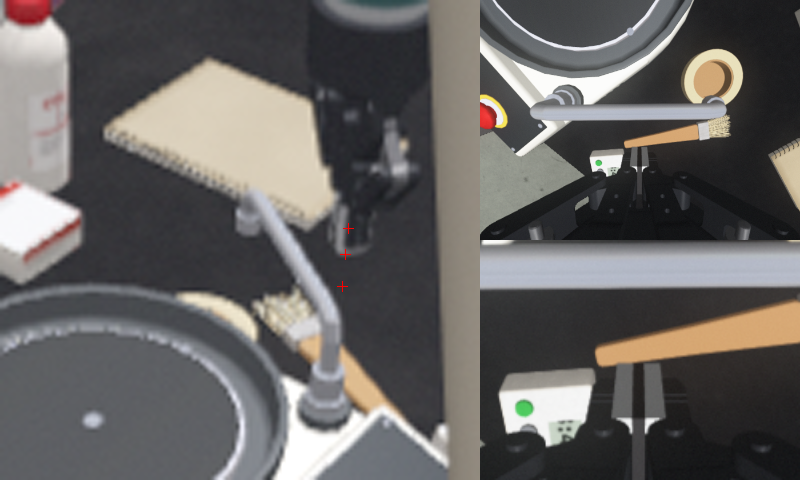

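The tip is now at scene crop (345,252), about z = 0.156, to the right of the pipe and below its middle line. The wrist view shows the pipe square to the push direction. Pushing.

move_arm(
  steps=[0,0,0,0.009,0.009,-0.003,-1,0,0,0,0.014,0.014,-0.003,-1,0,0,0,0.018,0.018,-0.003,-1,0,0,0.008,0.0218,0.0207,-0.003,-1,0,0,0.016,0.0254,0.0235,-0.003,-1,0,0,0.024,0.0288,0.0262,-0.003,-1,0,0,0.032,0.032,0.029,-0.003,-1,0,0,0.04,0.0348,0.032,-0.003,-1,0,0,0.048,0.0374,0.0352,-0.003,-1,0,0,0.056,0.0398,0.0386,-0.003,-1],
)

```text
clock: 5.7
position: [0.5365, -0.4298, 0.1458]
ee_rot: [0.001, 0.842, 0.539, -0.0]
contact_force: [-1.2, -1.9, -0.2]
width: 0.0002
gripper_force: 0.8
```

```bash
python3 - <<'E'
from h import *
from rig import manip
import cv2
c=manip.get_image("scene"); w=manip.get_image("wrist")
im=c["pixels"][80:200,250:370]; im=cv2.resize(im,None,fx=4,fy=4,interpolation=cv2.INTER_CUBIC)
s=manip.get_state();print(s["position"],s["contact_force"],s["moment"])
cv2.imwrite("pics/c6.png",np.hstack([im,np.vstack([cv2.resize(w["pixels"],(320,240)),cv2.resize(w["pixels"][180:330,180:380],(320,240))])]))
E
```

```text
[ 0.53693216 -0.42910092  0.14568417] [ 0.02221476 -0.32528361 -0.43140439] [-0.02240133  0.00153537  0.00179534]
```

View pics/c6.png

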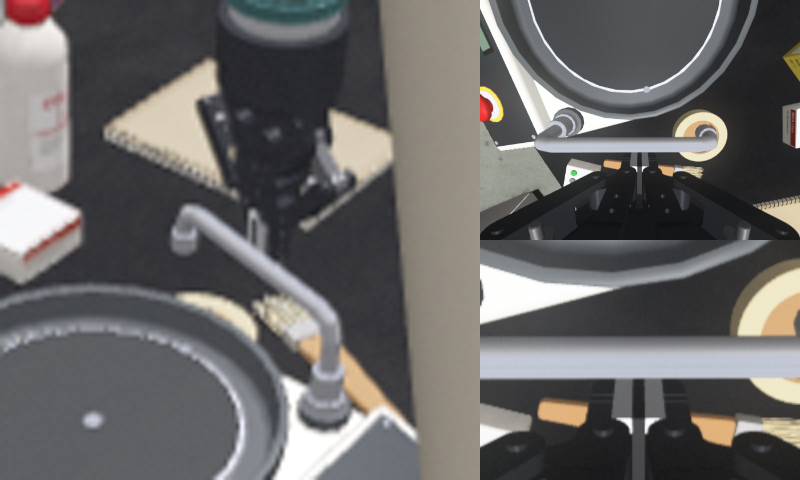

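The spout is moving: its outlet is now at scene crop (183,240), with the fingers behind the pipe and about 2 N. Continuing along the arc.

move_arm(
  steps=[0,0,0.008,0.0022,0.0034,0,-1,0,0,0.016,0.0047,0.0074,0,-1,0,0,0.024,0.0072,0.0114,0,-1,0,0,0.032,0.0092,0.0154,0,-1,0,0,0.04,0.0112,0.0194,0,-1,0,0,0.048,0.0126,0.0234,0,-1,0,0,0.056,0.0138,0.0274,0,-1,0,0,0.064,0.0147,0.0314,0,-1,0,0,0.072,0.0154,0.0354,0,-1,0,0,0.08,0.0162,0.0396,0,-1],
)

```text
clock: 6.8
position: [0.5527, -0.3905, 0.1455]
ee_rot: [0.001, 0.682, 0.731, -0.0]
contact_force: [-0.5, -2.2, 0.0]
width: -0.0002
gripper_force: 0.8
```

move_arm(
  steps=[0,0,0.008,0.0005,0.0043,0,-1,0,0,0.016,0.0008,0.0086,0,-1,0,0,0.024,0.001,0.0128,0,-1,0,0,0.032,0.0008,0.0172,0,-1,0,0,0.04,0.0003,0.0217,0,-1,0,0,0.048,-0.0003,0.0262,0,-1,0,0,0.056,-0.001,0.0307,0,-1,0,0,0.064,-0.002,0.035,0,-1,0,0,0.072,-0.0034,0.039,0,-1,0,0,0.08,-0.005,0.0432,0,-1],
)

```text
clock: 7.8
position: [0.548, -0.3474, 0.1456]
ee_rot: [0.001, 0.479, 0.878, -0.001]
contact_force: [0.6, -1.7, -1.0]
width: 0.0003
gripper_force: 0.8
```

```bash
python3 - <<'E'
from h import *
from rig import manip
import cv2
c=manip.get_image("scene"); w=manip.get_image("wrist")
im=c["pixels"][80:230,210:360]; im=cv2.resize(im,(480,480),interpolation=cv2.INTER_CUBIC)
p=np.load("pose.npy")
for a in(1.9,2.0,2.119):
  th=a-1.309; print(a,[proj(c,W(p,[-.1+.145*np.cos(th),-.105+.145*np.sin(th),z])).round(1) for z in(.175,.144)])
cv2.imwrite("pics/c7.png",np.hstack([im,np.vstack([cv2.resize(w["pixels"],(320,240)),cv2.resize(w["pixels"][180:330,180:380],(320,240))])]))
E
```

```text
1.9 [array([272.8, 155.7]), array([272.8, 165.9])]
2.0 [array([272.5, 159.4]), array([272.5, 169.6])]
2.119 [array([273. , 163.9]), array([273. , 174.1])]
```

View pics/c7.png

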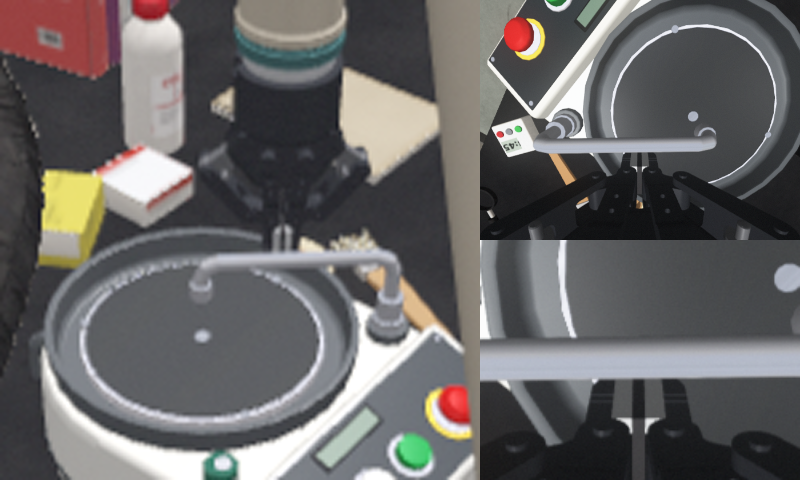

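The mouth is at scene crop (201,298), next to the dot, which corresponds to a joint angle of about 2.06. I'll give it one small nudge more, back off and lift.

move_arm(
  steps=[0,0,0.005,-0.001,0.003,0,-1,0,0,0.01,-0.002,0.0057,0,-1,0,0,0.01,-0.002,0.0057,0,-1,0,0,0.01,0.003,-0.001,0,-1,0,0,0.01,0.012,-0.013,0,-1,0,0,0.01,0.018,-0.021,0,-1,0,0,0.01,0.018,-0.021,0.03,-1,0,0,0.01,0.018,-0.021,0.07,-1,0,0,0.01,0.018,-0.021,0.11,-1,0,0,0.01,0.018,-0.021,0.11,-1],
)

```text
clock: 8.9
position: [0.568, -0.3698, 0.2615]
ee_rot: [0.006, 0.452, 0.892, -0.001]
contact_force: [-0.1, -0.5, 0.2]
width: 0.0001
gripper_force: 0.0
```

```bash
python3 - <<'E'
from h import *
from rig import manip
from scipy.spatial.transform import Rotation as R
s=manip.get_state(); print(s["position"],s["ee_rot"],s["qpos"])
p=np.load("pose.npy")
w,x,y,z=s["ee_rot"]; cur=R.from_quat([x,y,z,w])
n=W([0,0,p[2]],[-np.sin(.35),0,np.cos(.35)])
for name,yoff in(("x=+py",np.pi/2),("x=+px",0),("x=-px",np.pi),("x=-py",-np.pi/2)):
    ang=p[2]+yoff; tz=-n; tx=np.array([np.cos(ang),np.sin(ang),0]); tx-=tz*(tx@tz); tx/=np.linalg.norm(tx)
    T=R.from_matrix(np.stack([tx,np.cross(tz,tx),tz],1)); rv=(T*cur.inv()).as_rotvec()
    print(name,"rotvec/2pi",(rv/2/np.pi).round(4),"deg",np.degrees(np.linalg.norm(rv)))
print("n",n)
for b in("blue","white","green"):
    # tip is 0.010 BEHIND tcp: tcp = tip + 0.010*(-n)... 
    print(b,"cap",W(p,P[b]).round(4),"tcp at 30mm out",(W(p,P[b])+n*.02).round(4))
E
```

```text
[ 0.56802666 -0.36975653  0.26146649] [ 0.00585391  0.45191919  0.8920391  -0.00101477] [-6.79879695e-01  4.09250263e-01  1.19143970e+00  4.67405332e-04
  1.52902938e+00 -1.31284372e+00]
x=+py rotvec/2pi [ 0.0145 -0.0548 -0.1278] deg 50.329462363825336
x=+px rotvec/2pi [ 0.0628 -0.0384 -0.3742] deg 137.3019122039368
x=-px rotvec/2pi [-0.0298 -0.0465  0.1193] deg 47.320710058025014
x=-py rotvec/2pi [-0.0698 -0.0138  0.3655] deg 134.06032365379573
n [-0.33734008  0.0614864   0.93937271]
blue cap [ 0.4108 -0.1745  0.1065] tcp at 30mm out [ 0.4041 -0.1733  0.1253]
white cap [ 0.4028 -0.2188  0.1065] tcp at 30mm out [ 0.396  -0.2176  0.1253]
green cap [ 0.3947 -0.2631  0.1065] tcp at 30mm out [ 0.3879 -0.2618  0.1253]
```

move_arm(
  steps=[0.0018,-0.0069,-0.016,-0.02,0.024,0,-1,0.0036,-0.0137,-0.032,-0.04,0.0485,0,-1,0.0054,-0.0206,-0.0479,-0.06,0.073,0,-1,0.0073,-0.0274,-0.0639,-0.08,0.097,0,-1,0.0091,-0.0343,-0.0799,-0.1,0.121,0,-1,0.0109,-0.0411,-0.0959,-0.12,0.1455,0,-1,0.0127,-0.048,-0.1118,-0.14,0.17,0,-1,0.0145,-0.0548,-0.1278,-0.161,0.194,0,-1,0.0145,-0.0548,-0.1278,-0.161,0.194,-0.04,-1,0.0145,-0.0548,-0.1278,-0.161,0.194,-0.08,-1],
)

```text
clock: 9.9
position: [0.4042, -0.1734, 0.1755]
ee_rot: [0.131, 0.755, 0.632, 0.115]
contact_force: [1.4, 0.1, -0.9]
width: -0.0004
gripper_force: 0.0
```

move_arm(
  steps=[0,0,0,0,0,-0.01,-1,0,0,0,0,0,-0.02,-1,0,0,0,0,0,-0.03,-1,0,0,0,0,0,-0.03,-1,0,0,0,0,0,-0.03,-1,0,0,0,0,0,-0.03,-1,0,0,0,0,0,-0.03,-1,0,0,0,0,0,-0.03,-1,0,0,0,0,0,-0.03,-1,0,0,0,0,0,-0.03,-1],
)

```text
clock: 10.9
position: [0.4043, -0.1736, 0.1449]
ee_rot: [0.129, 0.756, 0.632, 0.115]
contact_force: [0.3, -0.4, 0.3]
width: 0.0002
gripper_force: 0.0
```

```bash
python3 - <<'E'
from h import *
from rig import manip
import cv2
p=np.load("pose.npy");n=W([0,0,p[2]],[-np.sin(.35),0,np.cos(.35)])
c=manip.get_image("scene"); t=manip.get_image("top");w=manip.get_image("wrist"); s=manip.get_state()
for _ in range(3): print(manip.get_state()["position"])
print(s["ee_rot"],s["contact_force"])
cap=W(p,P["blue"]); d=s["position"]-cap; print("tcp-cap: along n",d@n,"lateral",d-n*(d@n))
f=lambda c,X:proj(c,X)
im=c["pixels"][150:300,230:380]; im=cv2.resize(im,(480,480),interpolation=cv2.INTER_CUBIC)
for k in(0,.01,.02):
  for org,col in((s["position"],(0,0,255)),(cap,(0,255,255))):
    q=(f(c,org+n*k)-[230,150])*3.2; cv2.drawMarker(im,tuple(int(v) for v in q),col,0,8,1)
wi=cv2.resize(w["pixels"],(320,240)); ti=cv2.resize(t["pixels"][130:280,220:420],(320,240))
cv2.imwrite("pics/c8.png",np.hstack([im,np.vstack([wi,ti])]))
E
```

```text
[ 0.40431898 -0.1735759   0.14476473]
[ 0.40431898 -0.1735759   0.14476473]
[ 0.40431898 -0.1735759   0.14476473]
[0.12884189 0.75566821 0.63183092 0.11469529] [-0.48687168 -0.72842687  0.45077774]
tcp-cap: along n 0.03822460112824879 lateral [ 0.00638176 -0.00140082  0.00238346]
```

View pics/c8.png

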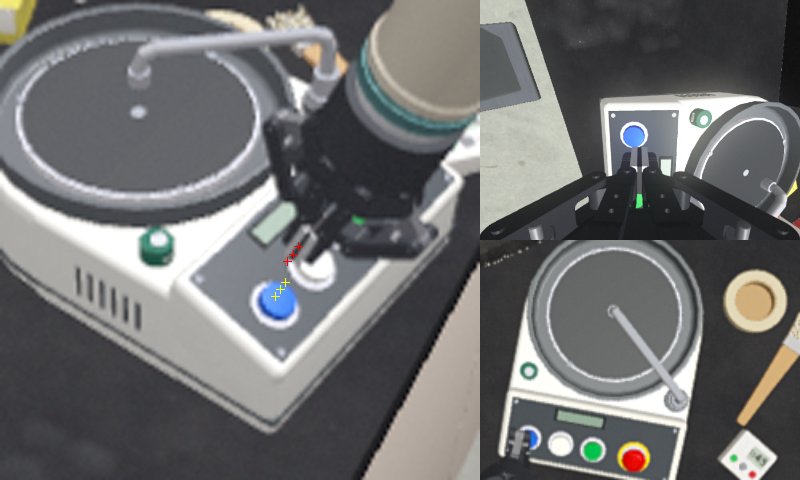

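The picture shows the outlet over the disc dot, with the mouth at crop (138,85), and the fingertips near (300,262) just up-slope of the blue cap at (277,300). The TCP needs to move about 7 mm down-slope. I'll cross-check the tip position numerically.

```bash
python3 - <<'E'
from h import *
from rig import manip
p=np.load("pose.npy");n=W([0,0,p[2]],[-np.sin(.35),0,np.cos(.35)]); ex=W([0,0,p[2]],[np.cos(.35),0,np.sin(.35)]); ey=W([0,0,p[2]],[0,1,0])
c=manip.get_image("scene"); w=manip.get_image("wrist"); s=manip.get_state()
def ray(c,u,v):
    d=c["R"].T@[(u-c["cx"])/c["fx"],(v-c["cy"])/c["fy"],1]; return -c["R"].T@c["t"],d/np.linalg.norm(d)
for sp in((302,262),(305,265),(298,258)):
    A=[ray(w,276.5,262),ray(c,230+sp[0]/3.2,150+sp[1]/3.2)]
    M=sum(np.eye(3)-np.outer(d,d) for o,d in A); b=sum((np.eye(3)-np.outer(d,d))@o for o,d in A)
    X=np.linalg.solve(M,b)-s["position"]; print("tip-tcp slope,y,n",X@ex,X@ey,X@n,np.linalg.norm(np.cross(X+s["position"]-A[0][0],A[0][1])))
g=w["pixels"]; cap=W(p,P["blue"])
print("wrist blue pred",proj(w,cap)," seen ~",(633-480)*1.75,136*1.75)
b,gg,r=[g[...,i].astype(int) for i in range(3)]; m=(b>gg*1.3)&(b>120); yy,xx=np.nonzero(m); print(np.median(xx),np.median(yy),m.sum())
q=s["ee_rot"]; x,y=q[1],q[2]
from scipy.spatial.transform import Rotation as R
T=R.from_quat([*q[1:],q[0]]).as_matrix(); print("tool z",T[:,2],"-n",-n)
print("shift to g=0.010:",cap+n*.010-s["position"])
E
```

```text
tip-tcp slope,y,n -0.0037439590385817292 -0.001817566497343786 0.005326877639044892 0.003774252180561303
tip-tcp slope,y,n -0.004975917675423287 -0.00395928963973262 0.0015204858608893839 0.005035364985456097
tip-tcp slope,y,n -0.0021290687587938034 0.0011762642882586587 0.01063563777914924 0.0021094131387005377
wrist blue pred [267.33130689 235.23416209]  seen ~ 267.75 238.0
269.0 238.0 1125
tool z [ 0.33609538 -0.04979941 -0.94051045] -n [ 0.33734008 -0.0614864  -0.93937271]
shift to g=0.010: [ 0.00316043 -0.00031008 -0.02888013]
```

move_arm(
  steps=[0,0,0,0.001,0,-0.01,-1,0,0,0,0.002,0,-0.02,-1,0,0,0,0.003,0,-0.029,-1,0,0,0,0.004,0,-0.031,-1,0,0,0,0.0045,-0.0005,-0.0333,-1,0,0,0,0.0055,-0.0007,-0.0357,-1,0,0,0,0.0065,-0.001,-0.038,-1,0,0,0,0.0065,-0.001,-0.038,-1,0,0,0,0.0065,-0.001,-0.038,-1,0,0,0,0.0065,-0.001,-0.038,-1],
)

```text
clock: 12.15
position: [0.4109, -0.1747, 0.1069]
ee_rot: [0.129, 0.756, 0.632, 0.115]
contact_force: [-0.2, 0.2, 0.6]
width: -0.0003
gripper_force: 0.0
```

move_arm(
  steps=[0,0,0,0.0004,-0.0001,-0.0012,-1,0,0,0,0.0008,-0.0001,-0.0023,-1,0,0,0,0.0012,-0.0002,-0.0034,-1,0,0,0,0.0016,-0.0003,-0.0045,-1,0,0,0,0.002,-0.0003,-0.0056,-1,0,0,0,0.0024,-0.0004,-0.0067,-1,0,0,0,0.0027,-0.0005,-0.0075,-1,0,0,0,0.003,-0.0005,-0.0085,-1,0,0,0,0.0034,-0.0006,-0.0094,-1,0,0,0,0.0034,-0.0006,-0.0094,-1],
)

```text
clock: 13.15
position: [0.4142, -0.1752, 0.0972]
ee_rot: [0.129, 0.756, 0.632, 0.115]
contact_force: [-0.3, 0.2, 0.4]
width: 0.0004
gripper_force: 0.0
```

move_arm(
  steps=[0,0,0,0.0002,0,-0.0006,-1,0,0,0,0.0004,-0.0001,-0.0012,-1,0,0,0,0.0006,-0.0001,-0.0018,-1,0,0,0,0.0008,-0.0001,-0.0024,-1,0,0,0,0.001,-0.0002,-0.003,-1,0,0,0,0.0012,-0.0002,-0.0036,-1,0,0,0,0.0014,-0.0002,-0.0042,-1,0,0,0,0.0016,-0.0003,-0.0048,-1,0,0,0,0.0018,-0.0003,-0.0051,-1,0,0,0,0.0018,-0.0003,-0.0051,-1],
)

```text
clock: 14.15
position: [0.416, -0.1755, 0.0922]
ee_rot: [0.129, 0.756, 0.632, 0.115]
contact_force: [0.6, 0.5, -0.5]
width: 0.0
gripper_force: 0.0
```

```bash
python3 - <<'E'
from h import *
from rig import manip
p=np.load("pose.npy");n=W([0,0,p[2]],[-np.sin(.35),0,np.cos(.35)])
s=manip.get_state(); d=s["position"]-W(p,P["blue"]); g=d@n; print(g,d-g*n,s["contact_force"],s["contact_force"]@n,s["moment"])
E
```

```text
-0.015241065616819783 [ 4.15122508e-05 -4.28221956e-05  1.77104660e-05] [ 0.63031484  0.52474431 -0.46589828] -0.6180179490950373 [ 0.00726216  0.1704241  -0.02376906]
```

move_arm(
  steps=[0,0,0,0.0002,0,-0.0006,-1,0,0,0,0.0004,-0.0001,-0.0012,-1,0,0,0,0.0006,-0.0001,-0.0018,-1,0,0,0,0.0008,-0.0001,-0.0024,-1,0,0,0,0.001,-0.0002,-0.003,-1,0,0,0,0.0012,-0.0002,-0.0036,-1,0,0,0,0.0014,-0.0002,-0.0042,-1,0,0,0,0.0016,-0.0003,-0.0048,-1,0,0,0,0.0018,-0.0003,-0.0051,-1,0,0,0,0.0018,-0.0003,-0.0051,-1],
)

```text
clock: 15.15
position: [0.4179, -0.1759, 0.0871]
ee_rot: [0.129, 0.756, 0.632, 0.115]
contact_force: [0.7, 0.7, 1.6]
width: -0.0001
gripper_force: 0.8
```

```bash
cat > g.py <<'E'
import sys
from h import *
from rig import manip
import cv2
p=np.load("pose.npy");n=W([0,0,p[2]],[-np.sin(.35),0,np.cos(.35)])
s=manip.get_state(); d=s["position"]-W(p,P[sys.argv[1]]); g=d@n; print("g",g,"lat",(d-g*n).round(4),s["contact_force"].round(2),"Fn",s["contact_force"]@n,s["moment"].round(3))
c=manip.get_image("scene")["pixels"].astype(int)
for col,(u,v) in dict(blue=(316,244),white=(327,233),green=(339,221)).items():
    q=c[v-9:v+10,u-9:u+10]; b,gg,r=q[...,0],q[...,1],q[...,2]
    m={"blue":b-np.maximum(gg,r)*1.3>20,"green":gg-np.maximum(b,r)*1.3>15,"white":np.minimum(np.minimum(b,gg),r)>150}[col]
    y,x=np.nonzero(m); print(col,m.sum(),(x.mean()+u-9).round(2) if m.any() else "",(y.mean()+v-9).round(2) if m.any() else "")
E
python3 g.py blue
```

```text
g -0.02067458102674645 lat [ 0.0001 -0.0001  0.    ] [0.75 0.72 1.61] Fn 1.3028127324176766 [ 0.124  0.021 -0.012]
blue 23 314.52 246.74
white 13 322.31 235.15
green 0
```

move_arm(
  steps=[0,0,0,0.0002,0,-0.0005,-1,0,0,0,0.0003,-0.0001,-0.0009,-1,0,0,0,0.0005,-0.0001,-0.0014,-1,0,0,0,0.0007,-0.0001,-0.0019,-1,0,0,0,0.0009,-0.0002,-0.0024,-1,0,0,0,0.001,-0.0002,-0.0028,-1,0,0,0,0.001,-0.0002,-0.0028,-1,0,0,0,0.001,-0.0002,-0.0028,-1,0,0,0,0.001,-0.0002,-0.0028,-1,0,0,0,0.001,-0.0002,-0.0028,-1],
)

```text
clock: 16.2
position: [0.4187, -0.176, 0.085]
ee_rot: [0.129, 0.755, 0.632, 0.115]
contact_force: [-5.5, 0.6, 11.9]
width: 0.0001
gripper_force: 6.6
```

```bash
python3 g.py blue
```

```text
g -0.022935208455760494 lat [ 0.0002 -0.0001  0.0001] [-5.54  0.62 11.86] Fn 13.04352895759122 [0.139 0.356 0.06 ]
blue 9 315.11 247.44
white 13 323.15 235.23
green 0
```

move_arm(
  steps=[0,0,0,-0.0017,0.0003,0.0047,-1,0,0,0,-0.005,0.0009,0.0141,-1,0,0,0,-0.0101,0.0018,0.0282,-1,0,0,0,-0.0128,-0.013,0.0282,-1,0,0,0,-0.0155,-0.0277,0.0282,-1,0,0,0,-0.0181,-0.0425,0.0282,-1,0,0,0,-0.0181,-0.0425,0.0282,-1,0,0,0,-0.015,-0.043,0.0195,-1,0,0,0,-0.0119,-0.0436,0.0109,-1,0,0,0,-0.0119,-0.0436,0.0109,-1],
)

```text
clock: 17.25
position: [0.4063, -0.2179, 0.0934]
ee_rot: [0.127, 0.756, 0.632, 0.115]
contact_force: [-0.4, -0.6, -0.9]
width: 0.0002
gripper_force: 0.0
```

```bash
python3 g.py white
```

```text
g -0.013436444354083815 lat [-0.001   0.0017 -0.0005] [-0.44 -0.56 -0.87] Fn -0.702785981704554 [ 0.041  0.148 -0.03 ]
blue 74 315.72 244.88
white 129 325.28 234.72
green 10 338.8 218.9
```

```bash
python3 - <<'E'
from h import *
from rig import manip
import pickle
p=np.load("pose.npy");n=W([0,0,p[2]],[-np.sin(.35),0,np.cos(.35)])
d0=pickle.load(open("im0.pkl","rb"))
for nm in("wrist","scene","top"):
    c=manip.get_image(nm)
    for tag,im in(("now",c),("t0",d0.get(nm))):
        if im is None: continue
        q=im["pixels"].astype(int); b,g,r=q[...,0],q[...,1],q[...,2]; m=b-np.maximum(g,r)*1.3>20
        P0=proj(c,W(p,P["blue"])); R=70 if nm=="wrist" else 12
        y,x=np.nonzero(m); k=(abs(x-P0[0])<R)&(abs(y-P0[1])<R)
        print(nm,tag,k.sum(),x[k].min(),x[k].max(),y[k].min(),y[k].max(),x[k].mean(),y[k].mean())
    print([ (e,proj(c,W(p,P["blue"])-n*e).round(1)) for e in(0,.005,.007)])
E
```

```text
wrist now 1945 256 306 164 212 280.4262210796915 187.91773778920307
[(0, array([278.6, 183.9])), (0.005, array([278.7, 182.3])), (0.007, array([278.7, 181.7]))]
scene now 74 311 320 240 249 315.7162162162162 244.8783783783784
scene t0 107 311 322 238 249 316.3551401869159 243.61682242990653
[(0, array([316.2, 242.6])), (0.005, array([315.4, 243.7])), (0.007, array([315.1, 244.1]))]
top now 88 245 255 249 258 249.89772727272728 253.4318181818182
top t0 104 245 255 249 260 249.71153846153845 254.1346153846154
[(0, array([248.4, 253.9])), (0.005, array([248.7, 253.1])), (0.007, array([248.8, 252.8]))]
```

```bash
python3 g.py white
```

```text
g -0.01211330995363246 lat [0.0002 0.0004 0.    ] [ 0.24 -0.78  0.83] Fn 0.6478310426083419 [-0.014  0.174  0.013]
blue 74 315.72 244.88
white 140 325.6 234.61
green 10 338.8 217.9
```

move_arm(
  steps=[0,0,0,0.0005,-0.0001,-0.0014,-1,0,0,0,0.001,-0.0002,-0.0028,-1,0,0,0,0.0015,-0.0003,-0.0042,-1,0,0,0,0.002,-0.0004,-0.0056,-1,0,0,0,0.0025,-0.0004,-0.007,-1,0,0,0,0.003,-0.0005,-0.0083,-1,0,0,0,0.0034,-0.0006,-0.0094,-1,0,0,0,0.0037,-0.0006,-0.0102,-1,0,0,0,0.0039,-0.0007,-0.0108,-1,0,0,0,0.0039,-0.0007,-0.0108,-1],
)

```text
clock: 18.5
position: [0.4108, -0.2204, 0.0849]
ee_rot: [0.129, 0.755, 0.632, 0.115]
contact_force: [-3.6, 2.3, 8.2]
width: 0.0001
gripper_force: 4.9
```

```bash
python3 g.py white
```

```text
g -0.023064426287187748 lat [ 0.0002 -0.0001  0.0001] [-3.6   2.32  8.22] Fn 9.07477547425995 [0.1   0.403 0.052]
blue 74 315.72 244.88
white 104 325.17 235.46
green 9 337.0 220.33
```

White has also bottomed, at 9 N. Next is green, by the same transfer.

move_arm(
  steps=[0,0,0,-0.0017,0.0003,0.0047,-1,0,0,0,-0.005,0.0009,0.0141,-1,0,0,0,-0.0101,0.0018,0.0282,-1,0,0,0,-0.0128,-0.013,0.0282,-1,0,0,0,-0.0155,-0.0277,0.0282,-1,0,0,0,-0.0181,-0.0425,0.0282,-1,0,0,0,-0.0181,-0.0425,0.0282,-1,0,0,0,-0.015,-0.043,0.0195,-1,0,0,0,-0.0119,-0.0436,0.0109,-1,0,0,0,-0.0119,-0.0436,0.0109,-1],
)

```text
clock: 19.55
position: [0.3984, -0.2621, 0.0936]
ee_rot: [0.127, 0.756, 0.632, 0.115]
contact_force: [0.1, 0.3, -0.7]
width: -0.0001
gripper_force: 0.0
```

```bash
python3 g.py green; python3 g.py green
```

```text
g -0.013299806660216663 lat [-0.0008  0.0018 -0.0004] [ 0.06  0.33 -0.74] Fn -0.6996961980899599 [0.027 0.186 0.043]
blue 74 315.72 244.88
white 201 326.99 233.06
green 28 336.82 222.39
g -0.012864367232911022 lat [-0.0004  0.0015 -0.0003] [ 0.07 -0.11  0.04] Fn 0.011796249844173849 [ 0.013  0.166 -0.005]
blue 74 315.72 244.88
white 201 326.99 233.06
green 31 337.1 222.35
```

move_arm(
  steps=[0,0,0,0.0005,-0.0001,-0.0014,-1,0,0,0,0.001,-0.0002,-0.0028,-1,0,0,0,0.0015,-0.0003,-0.0042,-1,0,0,0,0.002,-0.0004,-0.0056,-1,0,0,0,0.0025,-0.0004,-0.007,-1,0,0,0,0.003,-0.0005,-0.0083,-1,0,0,0,0.0034,-0.0006,-0.0094,-1,0,0,0,0.0037,-0.0006,-0.0102,-1,0,0,0,0.0039,-0.0007,-0.0109,-1,0,0,0,0.0039,-0.0007,-0.0109,-1],
)

```text
clock: 20.65
position: [0.4029, -0.2646, 0.0848]
ee_rot: [0.129, 0.756, 0.632, 0.115]
contact_force: [-3.5, 2.6, 6.3]
width: -0.0
gripper_force: 3.8
```

```bash
python3 g.py green
```

```text
g -0.02320474795458381 lat [ 0.0003 -0.0001  0.0001] [-3.52  2.62  6.32] Fn 7.286420071054822 [0.187 0.134 0.078]
blue 74 315.72 244.88
white 200 327.04 233.04
green 5 337.0 223.0
```

move_arm(
  steps=[0,0,0,0.0001,0,-0.0003,-1,0,0,0,0.0002,0,-0.0005,-1,0,0,0,0.0002,0,-0.0005,-1,0,0,0,-0.0017,0.0003,0.0047,-1,0,0,0,-0.005,0.0009,0.0141,-1,0,0,0,-0.0101,0.0018,0.0282,-1,0,0,0,-0.03,0.0018,0.06,-1,0,0,0,-0.06,0.0018,0.09,-1,0,0,0,-0.09,0.0018,0.12,-1,0,0,0,-0.09,0.0018,0.12,-1],
)

```text
clock: 21.7
position: [0.3115, -0.2653, 0.2085]
ee_rot: [0.133, 0.756, 0.631, 0.113]
contact_force: [0.7, -1.4, 0.3]
width: -0.0001
gripper_force: 0.0
```

```bash
python3 - <<'E'
from h import *
from rig import manip
import pickle
d0=pickle.load(open("im0.pkl","rb"))
p=np.load("pose.npy");n=W([0,0,p[2]],[-np.sin(.35),0,np.cos(.35)])
print(manip.get_state()["position"],manip.get_state()["contact_force"])
import cv2
for nm in("scene","top"):
    c=manip.get_image(nm)
    for k,(thr) in dict(blue=lambda b,g,r:b-np.maximum(g,r)*1.3>20,green=lambda b,g,r:g-np.maximum(b,r)*1.3>15).items():
        o=[]
        for im in(d0[nm],c):
            q=im["pixels"].astype(int); m=thr(q[...,0],q[...,1],q[...,2]); u=proj(c,W(p,P[k])); y,x=np.nonzero(m); s=(abs(x-u[0])<10)&(abs(y-u[1])<10); o.append((s.sum(),x[s].mean().round(2),y[s].mean().round(2)))
        print(nm,k,o)
    # patch differences before/after at each cap + stop
    for k,X in {**{k:P[k] for k in("blue","white","green")},"stop":(-.191,-.062,.115)}.items():
        u,v=proj(c,W(p,X)).astype(int); a=[np.float32(cv2.cvtColor(im["pixels"],6))[v-10:v+11,u-10:u+11] for im in(d0[nm],c)]
        print(nm,k,"mean|diff|",np.abs(a[0]-a[1]).mean().round(2))
w=manip.get_image("wrist")
E
```

```text
[ 0.31150238 -0.26526448  0.20845853] [ 0.73160098 -1.36736328  0.33251976]
scene blue [(np.int64(107), np.float64(316.36), np.float64(243.62)), (np.int64(72), np.float64(315.81), np.float64(244.96))]
scene green [(np.int64(86), np.float64(338.9), np.float64(220.69)), (np.int64(57), np.float64(338.05), np.float64(221.56))]
scene blue mean|diff| 15.3
scene white mean|diff| 11.64
scene green mean|diff| 12.34
scene stop mean|diff| 2.88
top blue [(np.int64(104), np.float64(249.71), np.float64(254.13)), (np.int64(88), np.float64(249.9), np.float64(253.43))]
top green [(np.int64(104), np.float64(290.0), np.float64(261.71)), (np.int64(85), np.float64(290.21), np.float64(260.8))]
top blue mean|diff| 9.07
top white mean|diff| 3.5
top green mean|diff| 7.47
top stop mean|diff| 1.24
```

```bash
python3 -c "
from rig import manip
print(manip.sign_off())"
```

```text
the job is handed in; nothing more can be done
None
```

I swung the spout until its outlet was over the disc centre, pressed blue, white and green fully in, in that order (white judged mainly by force), without touching the red stop button, and handed the job in with the arm clear; the hand-in returned no verdict.

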